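Build the test-sieve stack on the sieve shaker

TASK

Get the sieve shaker ready for the next sample: on the receiver pan that is clamped to it, nest the blue-ringed fine sieve first, then the yellow-ringed medium sieve on that, then the red-ringed coarse sieve, each pressed fully home and level, and close the stack with the lid. The green-ringed sieve is not wanted this time: leave it, the sample jar and the amber bottle where they stand.

Things in the scene. Friction and masses are not known exactly. Their poses are not given: they have to be found in the camera images.
- fine_c (a point): Steel sieve, blue rim ring, plain bronze floor, 36 mm high, 90 g, upright. From below: 0-10 mm skirt, 35 mm wide at foot, tapering to 41; 10-25 mm frame, 52 mm wide (grip here); 25-36 mm rim, 48.6 mm outside, 44 inside. Skirt drops in the rim below (1.5 mm play) till the frame rests on it: each adds 26 mm. Point: on axis, 18 mm above underside; z = axis. Goes first, in the pan.
- medium_c (a point): Sieve with a yellow rim ring, a close steel wire mesh over dark in its floor; form, size and mass exactly as the fine sieve (36 mm high, frame 52 mm across). Loose, upright on the bench. Point: on its axis, half-way up (18 mm above the underside); z is the axis. Second, on the fine sieve.
- coarse_c (a point): Sieve with a red rim ring, a wide steel wire mesh over dark in its floor; form, size and mass exactly as the fine sieve (36 mm high, frame 52 mm across). Loose, upright on the bench. Point: on its axis, half-way up (18 mm above the underside); z is the axis. Third, on the medium sieve.
- lid_knob (a point): Steel lid with black upright knob, 70 g. From below: 0-8 mm plug, tapering 35 to 41 mm wide, drops in a sieve's rim with 1.5 mm play; 8-12 mm plate, 50 mm across, rests on the rim; 12-44 mm knob, 18 mm across (grip it, fingertips above the plate). Point: on the axis, 33 mm above the underside, 11 mm below the knob's top; z = axis. Last, on the coarse sieve.
- pan_mouth (a point): Centre of the receiver pan's mouth, level with its rim, 109 mm above the bench. Pan: steel cup, 48.6 mm wide outside, 44 inside, 30 high, clamped on the round table (116 mm wide, top 79 mm up) of the fixed sieve shaker, a white and blue box 200 x 180 x 54 mm to left or right. The seated fine sieve's underside is 10 mm below this. Fixed hot plate on the other side: 190 x 180 x 95 mm, tan top.
- spare_c (a point): Sieve with a green rim ring, a perforated plate with round dark holes in its floor; form, size and mass exactly as the fine sieve (36 mm high, frame 52 mm across). Loose, upright on the bench. Point: on its axis, half-way up (18 mm above the underside); z is the axis. Not wanted: leave it standing.
- jar_c (a point): Sample jar, 44 mm across, 58 mm high, whitish with a white cap, loose: leave it standing. Point: on its axis, half-way up (29 mm).
- amber_c (a point): Small amber glass bottle, 40 mm across, 70 mm high, black cap, loose: leave it standing. Point: on its axis, half-way up (35 mm).

How it is judged:
By the outcome, as a careful person would: the job done as asked, in the order asked, and still so for the second after the job is handed in, with the robot touching nothing.
It also fails if it takes over 120 s, if anything falls off the work surface, if the arm or the gripper's body presses on something with over 40 N, if the wrist force passes 120 N, or if a joint passes its speed limit or range.

ROBOT

A 6-joint arm with a two-finger parallel gripper is mounted at the origin on the work surface. World frame = base frame: x ahead of the robot, y to its left, z up, the work surface at z = 0. Lengths are in mm, angles in rad, forces in N, time in s.
With the tool pointing down it reaches from about 375 to 925 mm from the base axis. Payload 5.7 kg.
Tool frame: the origin (TCP) lies at the very end of the fingers, on their centre line; the grasp point (between the pads) lies 19 mm behind it; z points along the fingers, y is the direction in which the jaws open and shut (so a half turn about z gives the same grasp; the last joint's range is limited). The gripper opens to 85 mm and grips with 20 to 120 N. Pads are 22 mm wide; open, the fingers measure 114 mm over their backs; the gripper's body (76 mm by 85 mm) begins 54 mm behind the grasp point. The pads swing forward as they close: fully open they stand 13 mm farther back than shut.
Start: joints at [-1.23, 0.359, 1.51, -0, 1.272, -0.115], TCP at [264.089, -538.721, 231.267] pointing down, gripper open.
Joint ranges: [-2.97, 2.97], [-1.01, 2.36], [0.21, 2.38], [-0.96, 4.11], [0.2, 2.71], [-2.98, 2.98]. Speed limits (rad/s): [2.39, 2.39, 3.14, 3.14, 3.14, 3.14].

INTERFACE

Orientations are given as a unit quaternion [x, y, z, w].
In Python, from rig import status, vision, arm gives the robot as it stands.
- The arm moves only by the tool drive_tool, never from a script. Its argument "rows" is a list of rows, each an object with "slide": the shift along the tool's x, y, z in m, a list of three; "twist": the turn, a rotation vector about the tool's x, y, z in rad, a list of three. A call has 1 to 10 rows; each row shifts and turns the commanded pose from where the row before left it, along the tool's axes as they then stand; what a row does not reach is not made up. A row lasts 1/10 s, in which the tool goes at most 50 mm and 8.59 degrees, less where a joint would pass 70% of its speed; a pose out of reach is approached as far as the arm can. A call with a gripper value outside its range is refused whole. "claw" is the finger opening in m, from 0 to 0.0854, set as the call begins (left out, the last holds). The fingers move at their own pace and stop on an object; "newtons" is the grip in N (left out, the last holds). Time passes only in rows, so rows that do not move let the fingers close. It gives the time, the measured TCP pose, the force and the opening at its end, in the units of the state.
- status.state(): the state, without advancing time (a new reading comes with each control period).
- vision.camera(name): name is "scene" or "top" or "wrist"; returns a dict with "pixels" (480x640x3 uint8, blue, green, red), "camera_matrix" (3x3 intrinsics, pixels), "eye" and "attitude" of the camera in the world. Camera axes: x right, y down, z forward; pixel columns grow to the right and rows downward; lengths in mm; the calibration is good to about 2 mm. A picture is of the moment at which its call begins. There is no depth.
- arm.close_job(): hands the job in, once; it reports no verdict.
The state is a dict: "time_s": time; "joint_positions": joint angles; "qvel": joint speeds; "tau": joint torques, N m; "tool_pos": TCP position; "orientation": TCP orientation; "force": force on the tool from outside, world axes, zero at the start; "moment": the same for the moment, N m; "finger_gap": finger opening in mm.
Only numpy, scipy, OpenCV 4.12 (cv2) and the standard library are available. Lean on these libraries where they do the work, as an engineer would, in place of code of your own. Each camera call takes 0.05 s, during which the arm holds its last target. There are 200 camera calls.

## Working session

There is one attempt and no reset: what is moved stays moved. The work goes in short steps, Python scripts to look and compute and a tool call to move; the robot and the scene stay as the last step left them, time stands still between calls to the robot, and variables do not carry over. Pictures are saved under pics/ and viewed, about 12 in all and at most 16, crops included, and the job is handed in when it is done.

Besides the shell and the picture viewer there is one more tool, called after "Request:" as a command line: name --argument value ..., lists and objects as JSON in quotes. drive_tool: Moves the arm, as the interface text tells. Its arguments: {"type":"object","properties":{"rows":{"type":"array","items":{"type":"object","properties":{"slide":{"type":"array","items":{"type":"number"}},"twist":{"type":"array","items":{"type":"number"}}}}},"claw":{"type":"number"},"newtons":{"type":"number"}},"required":["rows"]}

```bash
mkdir -p pics; python3 - <<'E'
from rig import status, vision
import cv2
print(status.state())
for n in("scene","top"):
    c=vision.camera(n);cv2.imwrite(f"pics/{n}0.png",c["pixels"]);print(n,c["camera_matrix"],c["eye"],c["attitude"])
E
```

```text
{'time_s': 0.0, 'joint_positions': array([-1.23008554e+00,  3.59528806e-01,  1.51145388e+00,  7.47726493e-06,
        1.27249241e+00, -1.15070949e-01]), 'qvel': array([ 0.00234238,  0.00030408, -0.00087982,  0.00034547,  0.00038604,
        0.00077745]), 'tau': array([ 1.10628669e-03, -5.27613187e+01, -2.78621954e+01, -2.15459522e-05,
        1.31122844e-02,  1.84436777e-05]), 'tool_pos': array([ 263.87783086, -538.09055391,  230.43125227]), 'orientation': array([ 9.74144881e-01,  2.25922252e-01, -1.02413869e-04, -9.35642017e-04]), 'force': array([-0.18054347, -1.06423133,  0.4322918 ]), 'moment': array([0.05156996, 0.02242695, 0.04174288]), 'finger_gap': 85.59578430650687}
scene [[572.21701483   0.         320.68558559]
 [  0.         572.21701483 230.58747875]
 [  0.           0.           1.        ]] [1118.11033027 -204.40235479 1008.07477244] [ 0.77203725  0.56617394 -0.16869904 -0.23440602]
top [[438.68397355   0.         323.65126667]
 [  0.         438.68397355 235.25466061]
 [  0.           0.           1.        ]] [472.21133516   6.34995582 932.61439874] [ 0.70988177 -0.70276969  0.03423705 -0.03178779]
```

View pics/top0.png

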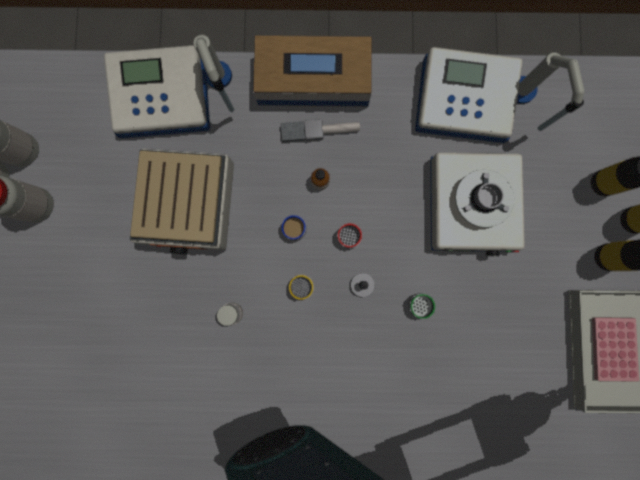

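View pics/scene0.png

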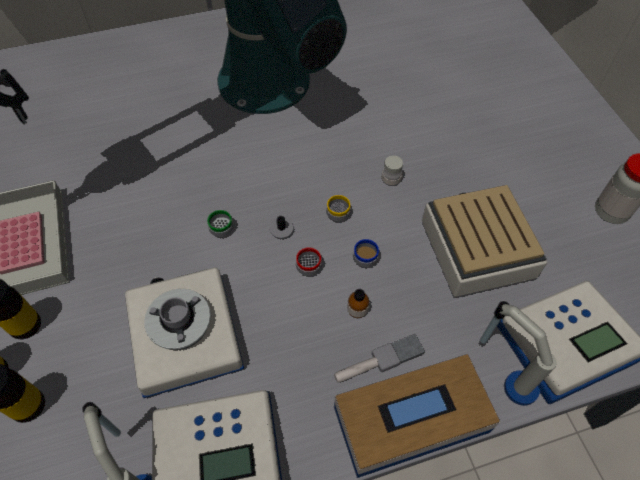

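```bash
cat > h.py <<'E'
import cv2,numpy as np
from scipy.spatial.transform import Rotation as R
from rig import status,vision
def cast(c,uv,z):
    d=R.from_quat(c["attitude"]).as_matrix()@np.linalg.inv(c["camera_matrix"])@[uv[0],uv[1],1.]
    e=np.array(c["eye"]);return e+d*(z-e[2])/d[2]
def proj(c,p):
    q=c["camera_matrix"]@(R.from_quat(c["attitude"]).as_matrix().T@(np.array(p)-c["eye"]));return q[:2]/q[2]
HUE={"fine":(105,130),"medium":(20,34),"coarse":(0,8),"spare":(50,80)}
def ring(c,name,near,r=28,smin=90):
    """rim ring: hull of the coloured pixels, cast on z, circle fit"""
    hsv=cv2.cvtColor(c["pixels"],cv2.COLOR_BGR2HSV);lo,hi=HUE[name]
    m=cv2.inRange(hsv,(lo,smin,50),(hi,255,255))
    if name=="coarse": m|=cv2.inRange(hsv,(172,smin,50),(180,255,255))
    k=np.zeros_like(m);cv2.circle(k,tuple(int(v) for v in near),r,255,-1);m&=k
    return m
def circ(c,m,z):
    pts=cv2.findNonZero(m)
    h=cv2.convexHull(pts).reshape(-1,2)
    P=np.array([cast(c,p,z)[:2] for p in h],np.float32)
    (x,y),r=cv2.minEnclosingCircle(P);return np.array([x,y]),2*r,len(pts)
E
python3 - <<'E'
from h import *
C={n:vision.camera(n) for n in("scene","top")}
px={"top":dict(fine=(293,228),medium=(301,288),coarse=(348,236),spare=(420,306)),"scene":dict(fine=(366,252),medium=(338,207),coarse=(309,261),spare=(220,222))}
for n,c in C.items():
    for k,p in px[n].items(): print(n,k,*circ(c,ring(c,k,p,20),34))
    for k,p,z in (("pan",{"top":(488,197),"scene":(176,312)}[n],109),("knob",{"top":(362,285),"scene":(281,221)}[n],44),("jar",{"top":(228,315),"scene":(393,163)}[n],58),("amber",{"top":(319,174),"scene":(360,294)}[n],70)): print(n,k,cast(c,p,z))
a=C["top"]["pixels"];b=C["scene"]["pixels"]
f=lambda im,x,y,w=35:cv2.resize(im[y-w:y+w,x-w:x+w],(390,290*0+390),interpolation=cv2.INTER_NEAREST)
cv2.imwrite("pics/crop1.png",cv2.resize(np.vstack([np.hstack([f(a,488,197),f(a,362,285)]),np.hstack([f(b,178,312),f(b,281,225)])]),(600,600)))
E
```

```text
scene fine [575.06500244  66.85765076] 54.81402587890625 222
scene medium [452.80130005  49.09931946] 56.98966598510742 237
scene coarse [559.20812988 -48.40100861] 54.71440505981445 242
scene spare [ 416.13372803 -197.71716309] 53.926326751708984 144
scene pan [ 636.48969187 -308.33554509  109.        ]
scene knob [462.91719287 -76.94834516  44.        ]
scene jar [397.84045102 192.83922526  58.        ]
scene amber [680.561724    14.67834262  70.        ]
top fine [572.70245361  66.91500854] 50.9099235534668 134
top medium [450.52386475  49.89950943] 51.156089782714844 182
top coarse [557.19671631 -49.17682266] 51.16337585449219 166
top spare [ 414.4836731  -197.74505615] 49.5750617980957 81
top pan [ 625.74430367 -308.31722619  109.        ]
top knob [455.6513511  -74.53776397  44.        ]
top jar [394.67020291 190.32952238  58.        ]
top amber [676.04559745  14.28321607  70.        ]
```

View pics/crop1.png

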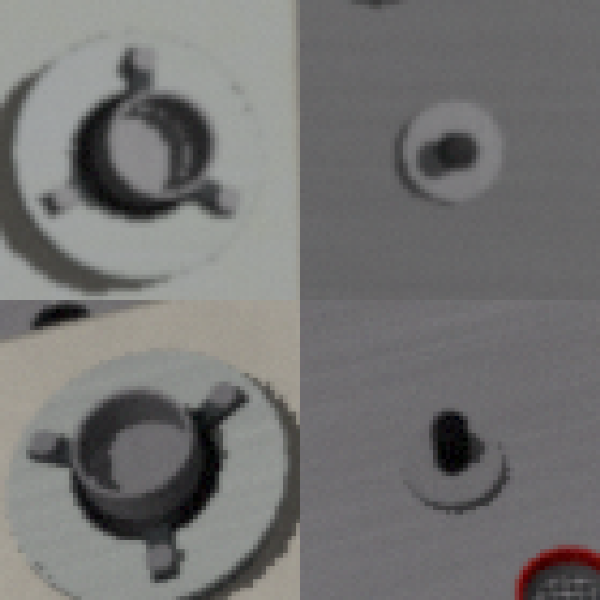

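Request:
drive_tool --rows '[{"slide":[0,0,-0.03],"twist":[0,0,0.149]},{"slide":[0,0,-0.03],"twist":[0,0,0.149]},{"slide":[0,0,-0.01],"twist":[0,0,0.149]},{"slide":[0,0,0],"twist":[0,0,0.009]},{"slide":[0.036,-0.023,0],"twist":[0,0,0]},{"slide":[0.036,-0.023,0],"twist":[0,0,0]},{"slide":[0.036,-0.023,0],"twist":[0,0,0]},{"slide":[0.036,-0.023,0],"twist":[0,0,0]},{"slide":[0.036,-0.023,0],"twist":[0,0,0]},{"slide":[0.036,-0.023,0],"twist":[0,0,0]}]'

```text
time_s: 1.2
tool_pos: [480.9, -399.1, 299.7]
orientation: [1.0, 0.002, -0.001, -0.001]
force: [-0.9, 0.2, -1.0]
finger_gap: 85.2
```

Request:
drive_tool --rows '[{"slide":[0.036,-0.023,0],"twist":[0,0,0]},{"slide":[0.036,-0.023,0],"twist":[0,0,0]},{"slide":[0.036,-0.023,0],"twist":[0,0,0]},{"slide":[0.036,-0.023,0],"twist":[0,0,0]},{"slide":[0,0,0],"twist":[0,0,0]},{"slide":[0,0,0],"twist":[0,0,0]},{"slide":[0,0,0],"twist":[0,0,0]}]'

```text
time_s: 1.9
tool_pos: [622.9, -309.1, 300.2]
orientation: [1.0, 0.0, -0.001, -0.0]
force: [0.6, 0.7, 0.8]
finger_gap: 85.5
```

```bash
python3 - <<'E'
from h import *
c=vision.camera("wrist");s=status.state()
cv2.imwrite("pics/w1.png",c["pixels"]);np.save("w1.npy",c,allow_pickle=True)
print(s["tool_pos"],s["orientation"],s["joint_positions"]);print(c["camera_matrix"],c["eye"],R.from_quat(c["attitude"]).as_matrix())
print(proj(c,[626,-308,109]),proj(c,[636,-308,109]))
E
```

```text
[ 622.82141793 -309.5053502   300.57053803] [ 9.99999658e-01 -4.10445226e-05 -7.99635344e-04 -2.09510382e-04] [-5.60161079e-01  4.54049480e-01  1.18712330e+00 -4.95855294e-04
  1.50199740e+00  1.01075181e+00]
[[364.2433049    0.         319.17537257]
 [  0.         364.2433049  233.30422398]
 [  0.           0.           1.        ]] [ 689.89902256 -309.51236517  442.77066968] [[ 8.19388154e-04 -9.64180532e-01 -2.65245603e-01]
 [-9.99999041e-01 -1.08617564e-03  8.59135982e-04]
 [-1.11646550e-03  2.65244645e-01 -9.64180498e-01]]
[317.89364025 204.35711492] [317.89240503 193.6799185 ]
```

View pics/w1.png

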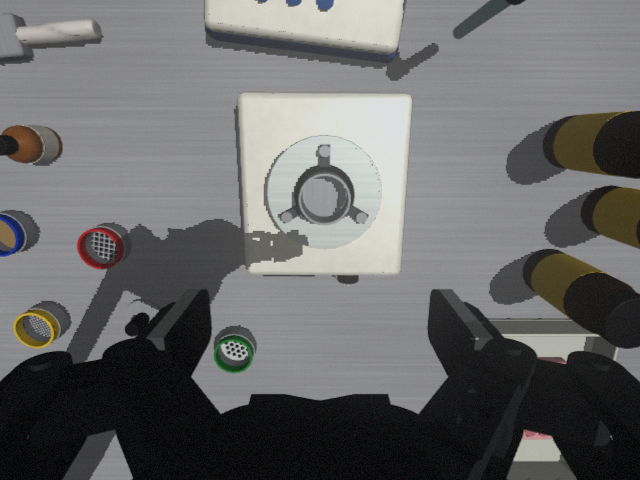

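```bash
python3 - <<'E'
from h import *
c=np.load("w1.npy",allow_pickle=True).item()
im=c["pixels"];g=cv2.cvtColor(im,cv2.COLOR_BGR2GRAY)
print(cast(c,(324,197),109))
cr=g[155:240,280:370]
print(g[197,285:365]);print(g[155:240,310])
a=cv2.resize(cr,None,fx=6,fy=6,interpolation=cv2.INTER_NEAREST);cv2.imwrite("pics/w1c.png",a)
E
```

```text
[ 632.91301607 -313.64922419  109.        ]
[194 192 192 192 194 192 169  99  94  77  57  62  62 102 150 141 109 120
 155 155 153 149 149 150 153 152 150 150 153 155 153 156 156 152 153 153
 155 154 152 153 151 153 152 153 156 159 155 154 151 153 153 154 138  82
  90  87  91  88  88  87  94  98  89 127 153 132  63  70  79 140 198 199
 198 198 201 198 200 197 198 201]
[206 207 202 204 204 205 211 208 203 200 201 187  94  75  66  66  66  63
  64  66  72  83 106 155 160 159 156 152 152 152 154 153 152 153 154 153
 151 153 153 150 150 149 152 148 151 150 151 151 151 152 150 149 151 150
 151 146 128  97  92  91  91  91  98 127 151 146 117  99 122 194 192 193
 192 193 192 188 190 190 185 187 187 191 191 194 195]
```

View pics/w1c.png

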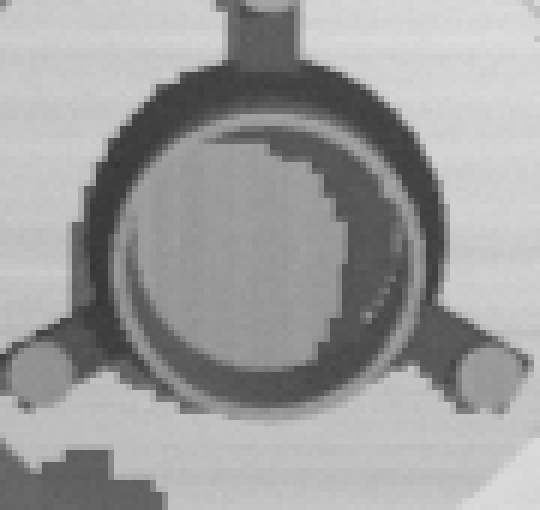

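Request:
drive_tool --rows '[{"slide":[-0.006,-0.047,0.009]},{"slide":[-0.006,-0.047,0.009]},{"slide":[-0.006,-0.047,0.009]},{"slide":[-0.006,-0.047,0.009]},{"slide":[-0.006,-0.047,0.009]},{"slide":[-0.006,-0.047,0.009]},{"slide":[-0.006,-0.047,0.009]},{"slide":[-0.006,-0.047,0.009]},{"slide":[0,0,0]},{"slide":[0,0,0]}]'

```text
validation failed for argument at $.ro...
```

```bash
cat >> h.py <<'E'
def edge_circ(c,near,name,z=36):
    m=ring(c,name,near,60,80)
    n,l,st,ce=cv2.connectedComponentsWithStats(m);k=1+np.argmax(st[1:,4]);return circ(c,np.uint8(l==k)*255,z)
E
python3 - <<'E'
from h import *
c=vision.camera("wrist");s=status.state();print(s["tool_pos"],s["orientation"])
cv2.imwrite("pics/w2.png",c["pixels"])
for k,p in dict(fine=(574,67),medium=(452,50),coarse=(559,-49)).items():
    n=proj(c,[*p,36]);print(k,n,edge_circ(c,n,k))
E
```

```text
[ 622.86161856 -309.68183894  300.93271565] [ 9.99999784e-01 -3.99127335e-04 -5.04716956e-04 -1.35708757e-04]
fine [ -4.51981234 236.57280773] (array([574.52062988,  57.53690338]), 52.4733772277832, 421)
medium [ 32.00093374 330.32793045] (array([454.48651123,  45.29961014]), 58.74459457397461, 818)
coarse [ 97.23487592 248.86567664] (array([559.38195801, -52.73810196]), 55.56427764892578, 735)
```

View pics/w2.png

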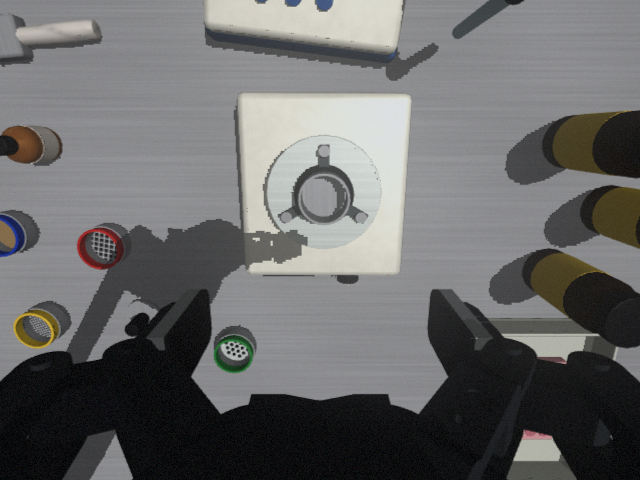

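Request:
drive_tool --rows '[{"slide":[-0.006,-0.047,0.009],"twist":[0,0,0]},{"slide":[-0.006,-0.047,0.009],"twist":[0,0,0]},{"slide":[-0.006,-0.047,0.009],"twist":[0,0,0]},{"slide":[-0.006,-0.047,0.009],"twist":[0,0,0]},{"slide":[-0.006,-0.047,0.009],"twist":[0,0,0]},{"slide":[-0.006,-0.047,0.009],"twist":[0,0,0]},{"slide":[-0.006,-0.047,0.009],"twist":[0,0,0]},{"slide":[-0.006,-0.047,0.009],"twist":[0,0,0]},{"slide":[0,0,0],"twist":[0,0,0]},{"slide":[0,0,0],"twist":[0,0,0]}]'

```text
time_s: 3.0
tool_pos: [575.7, 67.1, 229.4]
orientation: [1.0, 0.001, -0.0, 0.0]
force: [-0.6, 0.2, 0.3]
finger_gap: 85.2
```

```bash
cat > look.py <<'E'
from h import *
c=vision.camera("wrist");s=status.state();print(s["tool_pos"].round(1),s["orientation"].round(4),s["joint_positions"].round(2))
for k,p in dict(fine=(574,67),medium=(452,50),coarse=(559,-49)).items():
    n=proj(c,[*p,36]);r=edge_circ(c,n,k);print(k,n.round(0),r,"rel TCP",(r[0]-s["tool_pos"][:2]).round(1))
E
python3 look.py
```

```text
[576.3  66.2 229.7] [ 1.e+00 -0.e+00  3.e-04  4.e-04] [-0.    0.33  1.56 -0.    1.25  1.57]
fine [319. 209.] (array([574.3536377 ,  66.60623932]), 50.1553955078125, 657) rel TCP [-1.9  0.4]
medium [335. 326.] (array([453.47610474,  49.27731323]), 53.708431243896484, 804) rel TCP [-122.8  -16.9]
coarse [441. 225.] (array([559.21142578, -48.46998596]), 51.98712158203125, 830) rel TCP [ -17.1 -114.6]
```

Request:
drive_tool --rows '[{"slide":[-0.002,0,0.04],"twist":[0,0,0]},{"slide":[0,0,0.04],"twist":[0,0,0]},{"slide":[0,0,0.04],"twist":[0,0,0]},{"slide":[0,0,0.04],"twist":[0,0,0]},{"slide":[0,0,0.03],"twist":[0,0,0]},{"slide":[0,0,0.02],"twist":[0,0,0]},{"slide":[0,0,0.015],"twist":[0,0,0]},{"slide":[0,0,0],"twist":[0,0,0]},{"slide":[0,0,0],"twist":[0,0,0]}]'

```text
time_s: 3.95
tool_pos: [574.9, 65.6, 4.7]
orientation: [1.0, -0.001, 0.0, 0.0]
force: [-0.2, 0.2, -0.1]
finger_gap: 85.8
```

Request:
drive_tool --rows '[{"slide":[0,0,0],"twist":[0,0,0]},{"slide":[0,0,0],"twist":[0,0,0]},{"slide":[0,0,0],"twist":[0,0,0]},{"slide":[0,0,0],"twist":[0,0,0]},{"slide":[0,0,0],"twist":[0,0,0]},{"slide":[0,0,0],"twist":[0,0,0]},{"slide":[0,0,0],"twist":[0,0,0]},{"slide":[0,0,0],"twist":[0,0,0]}]' --claw 0.045 --newtons 30

```text
time_s: 4.75
tool_pos: [575.1, 66.9, 5.7]
orientation: [1.0, 0.0, 0.001, 0.0]
force: [-0.4, -1.6, 5.0]
finger_gap: 51.0
```

```bash
python3 look.py; python3 - <<'E'
from h import *
c=vision.camera("wrist");cv2.imwrite("pics/w3.png",c["pixels"])
E
```

```text
[575.1  67.    5.7] [1.0e+00 1.0e-04 1.1e-03 2.0e-04] [-0.    0.61  1.76 -0.    0.77  1.57]
fine [318. 336.] (array([571.28070068,  67.37702179]), 43.06991195678711, 2849) rel TCP [-3.9  0.4]Traceback (most recent call last):
  File "look.py", line 4, in <module>
    n=proj(c,[*p,36]);r=edge_circ(c,n,k);print(k,n.round(0),r,"rel TCP",(r[0]-s["tool_pos"][:2]).round(1))
                        ~~~~~~~~~^^^^^^^
  File "h.py", line 24, in edge_circ
    n,l,st,ce=cv2.connectedComponentsWithStats(m);k=1+np.argmax(st[1:,4]);return circ(c,np.uint8(l==k)*255,z)
                                                      ~~~~~~~~~^^^^^^^^^^
    return _wrapfunc(a, 'argmax', axis=axis, out=out, **kwds)
    return bound(*args, **kwds)
ValueError: attempt to get argmax of an empty sequence
```

View pics/w3.png

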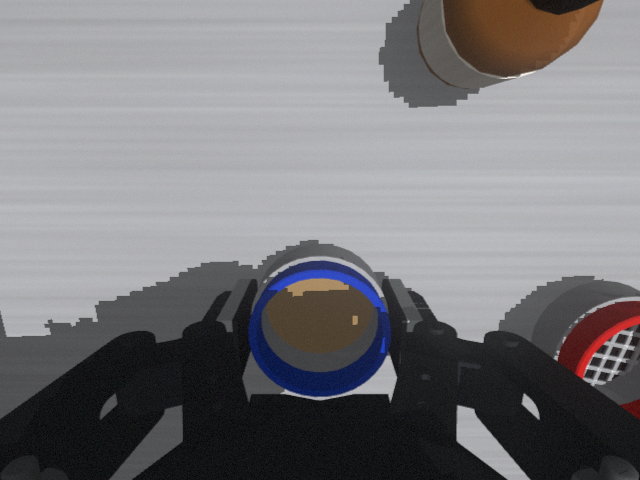

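Request:
drive_tool --rows '[{"slide":[0,0,-0.01],"twist":[0,0,0]},{"slide":[0,0,-0.03],"twist":[0,0,0]},{"slide":[0,0,-0.04],"twist":[0,0,0]},{"slide":[0,0,-0.04],"twist":[0,0,0]},{"slide":[0,0,-0.03],"twist":[0,0,0]},{"slide":[0.007,0.04,0],"twist":[0,0,0]},{"slide":[0.007,0.04,0],"twist":[0,0,0]},{"slide":[0.007,0.04,0],"twist":[0,0,0]},{"slide":[0.007,0.04,0],"twist":[0,0,0]},{"slide":[0.007,0.04,0],"twist":[0,0,0]}]'

```text
time_s: 5.85
tool_pos: [609.1, -134.1, 155.3]
orientation: [1.0, 0.0, 0.0, -0.0]
force: [0.5, 0.1, -1.2]
finger_gap: 51.0
```

Request:
drive_tool --rows '[{"slide":[0.007,0.04,0],"twist":[0,0,0]},{"slide":[0.007,0.04,0],"twist":[0,0,0]},{"slide":[0.007,0.03,0],"twist":[0,0,0]},{"slide":[0,0,0],"twist":[0,0,0]},{"slide":[0,0,0],"twist":[0,0,0]},{"slide":[0,0,0],"twist":[0,0,0]}]'

```text
time_s: 6.45
tool_pos: [629.6, -241.4, 154.5]
orientation: [1.0, 0.0, -0.0, -0.001]
force: [0.3, 0.6, -1.1]
finger_gap: 50.9
```

```bash
python3 - <<'E'
from h import *
c=vision.camera("wrist");cv2.imwrite("pics/w4.png",c["pixels"]);np.save("w4.npy",c,allow_pickle=True)
for i in range(3):
    s=status.state();print(s["tool_pos"],s["finger_gap"])
E
```

```text
[ 629.68246055 -241.25039025  154.44106153] 51.13980139011736
[ 629.68246055 -241.25039025  154.44106153] 51.13980139011736
[ 629.68246055 -241.25039025  154.44106153] 51.13980139011736
```

View pics/w4.png

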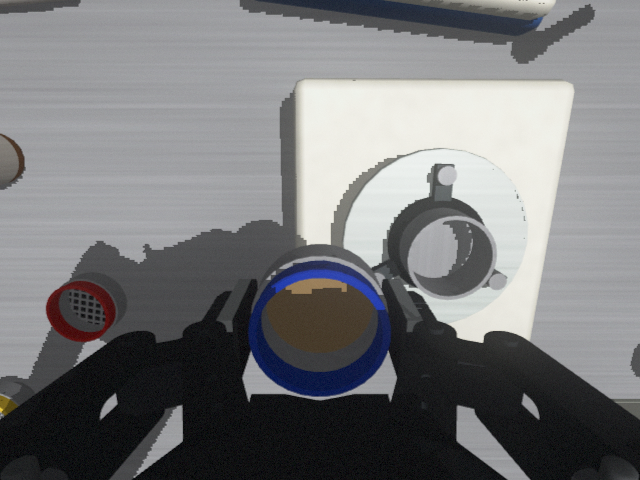

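```bash
python3 - <<'E'
from h import *
c=np.load("w4.npy",allow_pickle=True).item()
t=np.array([629.7,-241.25])
for v in (326,329,332): print(cast(c,(320,v),184.7)[:2]-t)
im=c["pixels"]
# sieve ring outer edge
m=cv2.morphologyEx(cv2.inRange(cv2.cvtColor(im,cv2.COLOR_BGR2HSV),(105,120,60),(130,255,255)),cv2.MORPH_CLOSE,np.ones((3,3)))
m[:,:245]=0;m[:,395:]=0;m[:245]=0;print("ring",circ(c,m,184.7)[:2], circ(c,m,184.7)[0]-t)
g=cv2.cvtColor(im,cv2.COLOR_BGR2GRAY)
# pan rim: bright inner/outer band; print extents
cr=cv2.resize(im[195:315,385:515],None,fx=4.5,fy=4.5,interpolation=cv2.INTER_NEAREST);cv2.imwrite("pics/w4c.png",cr)
print(cast(c,(449,256.5),109))
E
```

```text
[ 2.82827579 -0.78012444]
[ 1.67589049 -0.78107013]
[ 0.51789455 -0.78202042]
ring (array([ 630.31384277, -241.802948  ]), 52.04373550415039) [ 0.61384277 -0.552948  ]
[ 631.8089896  -312.32971336  109.        ]
```

View pics/w4c.png

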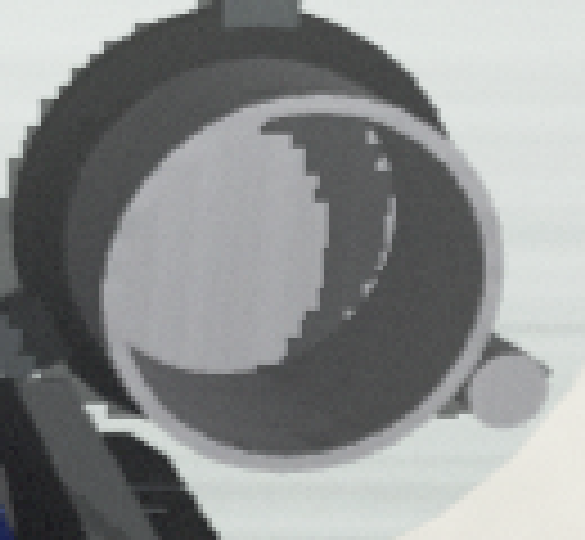

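Request:
drive_tool --rows '[{"slide":[0.001,0.0364,0],"twist":[0,0,0]},{"slide":[0,0.036,0],"twist":[0,0,0]},{"slide":[0,0,0.02],"twist":[0,0,0]},{"slide":[0,0,0.015],"twist":[0,0,0]},{"slide":[0,0,0.004],"twist":[0,0,0]},{"slide":[0,0,0],"twist":[0,0,0]},{"slide":[0,0,0],"twist":[0,0,0]}]'

```text
time_s: 7.2
tool_pos: [631.5, -314.2, 115.7]
orientation: [1.0, 0.001, 0.0, -0.0]
force: [0.5, 0.2, -0.2]
finger_gap: 51.5
```

Request:
drive_tool --rows '[{"slide":[0,0,0.002],"twist":[0,0,0]},{"slide":[0,0,0.002],"twist":[0,0,0]},{"slide":[0,0,0.002],"twist":[0,0,0]},{"slide":[0,0,0],"twist":[0,0,0]}]'

```text
time_s: 7.6
tool_pos: [630.9, -315.1, 109.1]
orientation: [1.0, -0.0, -0.0, -0.0]
force: [-0.2, 0.1, -0.7]
finger_gap: 51.0
```

Request:
drive_tool --rows '[{"slide":[0,0,0.002],"twist":[0,0,0]},{"slide":[0,0,0.001],"twist":[0,0,0]},{"slide":[0,0,0.001],"twist":[0,0,0]},{"slide":[0,0,0],"twist":[0,0,0]}]'

```text
time_s: 8.0
tool_pos: [631.1, -315.1, 105.1]
orientation: [1.0, -0.0, -0.0, -0.0]
force: [0.7, 0.1, -1.9]
finger_gap: 50.9
```

Request:
drive_tool --rows '[{"slide":[0,0,0.001],"twist":[0,0,0]},{"slide":[0,0,0.001],"twist":[0,0,0]},{"slide":[0,0,0],"twist":[0,0,0]}]'

```text
time_s: 8.3
tool_pos: [631.2, -315.2, 104.7]
orientation: [1.0, -0.0, 0.0, 0.0]
force: [-1.6, 1.8, 7.2]
finger_gap: 51.0
```

Request:
drive_tool --rows '[{"slide":[0,0,0.001],"twist":[0,0,0]},{"slide":[0,0,0.001],"twist":[0,0,0]},{"slide":[0,0,0],"twist":[0,0,0]}]'

```text
time_s: 8.6
tool_pos: [631.3, -315.2, 104.6]
orientation: [1.0, -0.0, 0.0, 0.0]
force: [-5.7, 3.6, 18.6]
finger_gap: 51.6
```

Request:
drive_tool --rows '[{"slide":[0,0,-0.001],"twist":[0,0,0]},{"slide":[0,0,-0.001],"twist":[0,0,0]},{"slide":[0,0,0],"twist":[0,0,0]},{"slide":[0,0,0],"twist":[0,0,0]},{"slide":[0,0,0],"twist":[0,0,0]},{"slide":[0,0,0],"twist":[0,0,0]}]' --claw 0.085

```text
time_s: 9.2
tool_pos: [631.1, -315.2, 103.0]
orientation: [1.0, -0.0, -0.0, -0.0]
force: [0.3, 0.4, -0.6]
finger_gap: 85.3
```

Request:
drive_tool --rows '[{"slide":[0,0,-0.01],"twist":[0,0,0]},{"slide":[0,0,-0.03],"twist":[0,0,0]},{"slide":[0,0,-0.05],"twist":[0,0,0]},{"slide":[0,0,-0.05],"twist":[0,0,0]},{"slide":[0,0,-0.05],"twist":[0,0,0]},{"slide":[0,0,0],"twist":[0,0,0]},{"slide":[0,0,0],"twist":[0,0,0]}]'

```text
time_s: 9.9
tool_pos: [632.0, -315.7, 296.1]
orientation: [1.0, -0.0, 0.002, 0.001]
force: [-0.5, 0.4, -0.6]
finger_gap: 85.0
```

```bash
python3 - <<'E'
from h import *
c=vision.camera("wrist");s=status.state();print(s["tool_pos"])
r=edge_circ(c,proj(c,[631,-314,135]),"fine",135);print(r,r[0]-s["tool_pos"][:2])
cv2.imwrite("pics/w5.png",c["pixels"])
E
```

```text
[ 630.93701286 -315.04178683  293.71526607]
(array([ 630.65722656, -315.3012085 ]), 50.195396423339844, 694) [-0.2797863  -0.25942166]
```

View pics/w5.png

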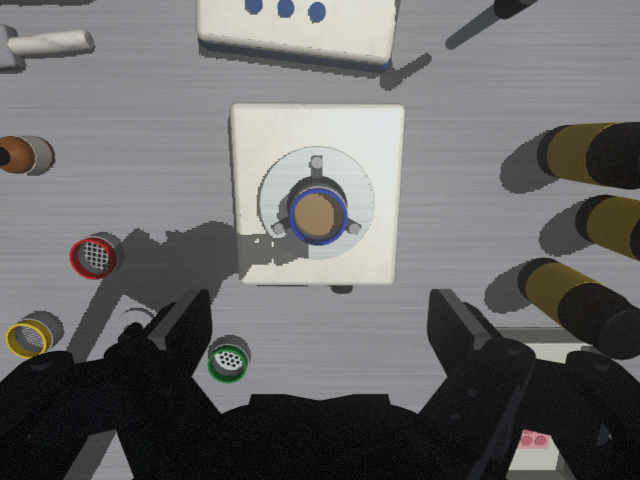

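Request:
drive_tool --rows '[{"slide":[-0.02,-0.04,0.007],"twist":[0,0,0]},{"slide":[-0.02,-0.04,0.007],"twist":[0,0,0]},{"slide":[-0.02,-0.04,0.007],"twist":[0,0,0]},{"slide":[-0.02,-0.04,0.007],"twist":[0,0,0]},{"slide":[-0.02,-0.04,0.007],"twist":[0,0,0]},{"slide":[-0.02,-0.04,0.007],"twist":[0,0,0]},{"slide":[-0.02,-0.04,0.007],"twist":[0,0,0]},{"slide":[-0.02,-0.04,0.007],"twist":[0,0,0]},{"slide":[-0.018,-0.045,0.008],"twist":[0,0,0]},{"slide":[0,0,0],"twist":[0,0,0]}]'

```text
time_s: 10.95
tool_pos: [447.2, 54.3, 226.3]
orientation: [1.0, 0.002, -0.004, -0.001]
force: [-0.1, -0.2, 0.3]
finger_gap: 85.1
```

Request:
drive_tool --rows '[{"slide":[0,0,0],"twist":[0,0,0]}]'

```text
time_s: 11.05
tool_pos: [451.3, 50.8, 227.8]
orientation: [1.0, 0.001, -0.002, 0.0]
force: [0.6, -0.4, 0.3]
finger_gap: 84.6
```

```bash
cat > look.py <<'E'
import sys
from h import *
k=sys.argv[1];p=dict(medium=(453.5,49.5),coarse=(559,-48.5),fine=(631,-315))[k];z=float(sys.argv[2]) if len(sys.argv)>2 else 36
c=vision.camera("wrist");s=status.state();print(s["tool_pos"].round(1),s["orientation"].round(4))
n=proj(c,[*p,z]);r=edge_circ(c,n,k,z);print(k,n.round(0),r,"rel TCP",(r[0]-s["tool_pos"][:2]).round(1))
E
python3 look.py medium
```

```text
[452.5  49.8 228.3] [ 1.e+00  5.e-04 -1.e-03  1.e-04]
medium [320. 205.] (array([451.54501343,  49.02014542]), 50.41331481933594, 709) rel TCP [-1.  -0.8]
```

Request:
drive_tool --rows '[{"slide":[-0.0007,0.0005,0.04],"twist":[0,0,0]},{"slide":[0,0,0.04],"twist":[0,0,0]},{"slide":[0,0,0.04],"twist":[0,0,0]},{"slide":[0,0,0.04],"twist":[0,0,0]},{"slide":[0,0,0.03],"twist":[0,0,0]},{"slide":[0,0,0.02],"twist":[0,0,0]},{"slide":[0,0,0.014],"twist":[0,0,0]},{"slide":[0,0,0],"twist":[0,0,0]},{"slide":[0,0,0],"twist":[0,0,0]}]'

```text
time_s: 12.0
tool_pos: [452.9, 48.4, 5.0]
orientation: [1.0, -0.001, -0.0, -0.0]
force: [0.9, 0.2, 0.2]
finger_gap: 84.7
```

Request:
drive_tool --rows '[{"slide":[0,0,0],"twist":[0,0,0]},{"slide":[0,0,0],"twist":[0,0,0]},{"slide":[0,0,0],"twist":[0,0,0]},{"slide":[0,0,0],"twist":[0,0,0]},{"slide":[0,0,0],"twist":[0,0,0]},{"slide":[0,0,0],"twist":[0,0,0]},{"slide":[0,0,0],"twist":[0,0,0]},{"slide":[0,0,0],"twist":[0,0,0]}]' --claw 0.045

```text
time_s: 12.8
tool_pos: [453.3, 49.2, 6.4]
orientation: [1.0, 0.0, 0.001, 0.0]
force: [-0.2, -1.5, 6.5]
finger_gap: 51.3
```

Request:
drive_tool --rows '[{"slide":[0,0,-0.01],"twist":[0,0,0]},{"slide":[0,0,-0.03],"twist":[0,0,0]},{"slide":[0,0,-0.04],"twist":[0,0,0]},{"slide":[0,0,-0.045],"twist":[0,0,0]},{"slide":[0,0,-0.045],"twist":[0,0,0]},{"slide":[0,0,0],"twist":[0,0,0]},{"slide":[0,0,0],"twist":[0,0,0]},{"slide":[0,0,0],"twist":[0,0,0]}]'

```text
time_s: 13.6
tool_pos: [451.3, 49.5, 174.8]
orientation: [1.0, -0.0, -0.001, -0.0]
force: [0.3, 0.5, -0.1]
finger_gap: 51.1
```

```bash
python3 - <<'E'
from rig import status
s=status.state();print(s["tool_pos"],s["orientation"],s["finger_gap"],s["joint_positions"])
E
```

```text
[451.32222151  49.45572429 174.80529391] [ 9.99999683e-01 -3.24638333e-05 -7.89218092e-04 -9.81863453e-05] 51.07491025277154 [-4.33048031e-02  2.17199043e-01  1.88275041e+00  1.48035254e-04
  1.04322866e+00  1.52748182e+00]
```

```bash
cat > held.py <<'E'
import sys
from h import *
k=sys.argv[1];off=float(sys.argv[2])
c=vision.camera("wrist");s=status.state();t=s["tool_pos"];print(t.round(2))
m=cv2.morphologyEx(ring(c,k,(320,325),90,110),cv2.MORPH_CLOSE,np.ones((3,3)))
m[:,:245]=0;m[:,395:]=0;m[:245]=0
x,y,w,h=cv2.boundingRect(m);r=circ(c,m,t[2]-off+36);print((x,y,w,h),r,r[0]-t[:2])
cv2.imwrite(f"pics/held_{k}.png",c["pixels"][220:420,220:420])
E
python3 held.py medium 6.4; python3 - <<'E'
from h import *
import cv2
c=np.load("w4.npy",allow_pickle=True).item()
m=cv2.morphologyEx(ring(c,"fine",(320,325),90,110),cv2.MORPH_CLOSE,np.ones((3,3)));m[:,:245]=0;m[:,395:]=0;m[:245]=0
print(cv2.boundingRect(m))
E
```

```text
[451.01  49.45 174.26]
(248, 263, 143, 134) (array([450.7935791,  49.177845 ]), 52.451324462890625, 6505) [-0.21929422 -0.26826236]
(248, 261, 143, 135)
```

Request:
drive_tool --rows '[{"slide":[0.02,0.04,0],"twist":[0,0,0]},{"slide":[0.02,0.04,0],"twist":[0,0,0]},{"slide":[0.02,0.04,0],"twist":[0,0,0]},{"slide":[0.02,0.04,0],"twist":[0,0,0]},{"slide":[0.02,0.04,0],"twist":[0,0,0]},{"slide":[0.02,0.04,0],"twist":[0,0,0]},{"slide":[0.02,0.04,0],"twist":[0,0,0]},{"slide":[0.02,0.04,0],"twist":[0,0,0]},{"slide":[0.02,0.0446,0],"twist":[0,0,0]},{"slide":[0,0,0],"twist":[0,0,0]}]'

```text
time_s: 14.65
tool_pos: [633.8, -321.3, 172.4]
orientation: [1.0, -0.002, -0.0, 0.001]
force: [-0.2, 0.9, -1.1]
finger_gap: 51.2
```

Request:
drive_tool --rows '[{"slide":[0,0,0.02],"twist":[0,0,0]},{"slide":[0,0,0.008],"twist":[0,0,0]},{"slide":[0,0,0],"twist":[0,0,0]},{"slide":[0,0,0],"twist":[0,0,0]},{"slide":[0,0,0],"twist":[0,0,0]},{"slide":[0,0,0],"twist":[0,0,0]}]'

```text
time_s: 15.25
tool_pos: [632.9, -315.2, 148.2]
orientation: [1.0, 0.0, 0.001, 0.0]
force: [-0.8, 0.2, 0.1]
finger_gap: 51.2
```

```bash
python3 held.py medium 6.4
```

```text
[ 632.85 -315.32  148.18]
(248, 263, 143, 134) (array([ 632.66149902, -315.48602295]), 52.08646774291992, 6476) [-0.18549974 -0.16530476]
```

Request:
drive_tool --rows '[{"slide":[-0.0013,0,0.003],"twist":[0,0,0]},{"slide":[0,0,0.003],"twist":[0,0,0]},{"slide":[0,0,0],"twist":[0,0,0]},{"slide":[0,0,0.002],"twist":[0,0,0]},{"slide":[0,0,0.002],"twist":[0,0,0]},{"slide":[0,0,0],"twist":[0,0,0]}]'

```text
time_s: 15.9
tool_pos: [630.9, -315.2, 136.8]
orientation: [1.0, -0.0, -0.0, -0.0]
force: [0.6, -0.4, -0.9]
finger_gap: 51.3
```

Request:
drive_tool --rows '[{"slide":[0,0,0.002],"twist":[0,0,0]},{"slide":[0,0,0.002],"twist":[0,0,0]},{"slide":[0,0,0],"twist":[0,0,0]}]'

```text
time_s: 16.2
tool_pos: [630.9, -315.2, 132.9]
orientation: [1.0, -0.0, -0.0, -0.0]
force: [-0.5, -0.7, -0.5]
finger_gap: 51.3
```

Request:
drive_tool --rows '[{"slide":[0,0,0.001],"twist":[0,0,0]},{"slide":[0,0,0.001],"twist":[0,0,0]},{"slide":[0,0,0.001],"twist":[0,0,0]},{"slide":[0,0,0],"twist":[0,0,0]}]'

```text
time_s: 16.6
tool_pos: [631.2, -315.4, 131.5]
orientation: [1.0, -0.0, 0.0, 0.0]
force: [-2.8, 1.1, 5.6]
finger_gap: 50.9
```

Contact at the expected height (131.5). Press, release, retreat, go toward the coarse sieve.

Request:
drive_tool --rows '[{"slide":[0,0,0.001],"twist":[0,0,0]},{"slide":[0,0,0.001],"twist":[0,0,0]},{"slide":[0,0,0],"twist":[0,0,0]}]'

```text
time_s: 16.9
tool_pos: [631.3, -315.4, 131.3]
orientation: [1.0, -0.0, 0.001, 0.0]
force: [-5.6, 3.9, 16.4]
finger_gap: 51.3
```

Request:
drive_tool --rows '[{"slide":[0,0,-0.001],"twist":[0,0,0]},{"slide":[0,0,-0.001],"twist":[0,0,0]},{"slide":[0,0,0],"twist":[0,0,0]},{"slide":[0,0,0],"twist":[0,0,0]},{"slide":[0,0,0],"twist":[0,0,0]},{"slide":[0,0,0],"twist":[0,0,0]}]' --claw 0.085

```text
time_s: 17.5
tool_pos: [631.0, -315.2, 129.9]
orientation: [1.0, -0.0, -0.0, -0.0]
force: [0.3, 0.3, -0.6]
finger_gap: 85.0
```

Request:
drive_tool --rows '[{"slide":[0,0,-0.01],"twist":[0,0,0]},{"slide":[0,0,-0.03],"twist":[0,0,0]},{"slide":[0,0,-0.05],"twist":[0,0,0]},{"slide":[0,0,-0.05],"twist":[0,0,0]},{"slide":[0,0,-0.05],"twist":[0,0,0]},{"slide":[0,0,0],"twist":[0,0,0]},{"slide":[0,0,0],"twist":[0,0,0]}]'

```text
time_s: 18.2
tool_pos: [632.0, -315.8, 323.3]
orientation: [1.0, -0.0, 0.002, 0.001]
force: [-0.1, 1.2, 0.3]
finger_gap: 84.8
```

```bash
sed -i 's/k=sys.argv\[1\];p=dict(medium=(453.5,49.5)/k=sys.argv[1];p=dict(medium=(631,-315)/' look.py; python3 look.py medium 161
```

```text
[ 631.  -315.2  320.9] [ 1.e+00 -1.e-04  3.e-04  2.e-04]
medium [318. 217.] (array([ 629.81304932, -315.47994995]), 50.329620361328125, 815) rel TCP [-1.2 -0.2]
```

Request:
drive_tool --rows '[{"slide":[-0.01,-0.038,0.013],"twist":[0,0,0]},{"slide":[-0.01,-0.038,0.013],"twist":[0,0,0]},{"slide":[-0.01,-0.038,0.013],"twist":[0,0,0]},{"slide":[-0.01,-0.038,0.013],"twist":[0,0,0]},{"slide":[-0.01,-0.038,0.013],"twist":[0,0,0]},{"slide":[-0.01,-0.038,0.013],"twist":[0,0,0]},{"slide":[-0.011,-0.038,0.013],"twist":[0,0,0]},{"slide":[0,0,0],"twist":[0,0,0]},{"slide":[0,0,0],"twist":[0,0,0]},{"slide":[0,0,0],"twist":[0,0,0]}]'

```text
time_s: 19.25
tool_pos: [560.3, -50.0, 228.9]
orientation: [1.0, -0.0, -0.0, 0.0]
force: [-1.5, 0.0, -0.3]
finger_gap: 84.8
```

```bash
python3 look.py coarse; python3 look.py coarse
```

```text
[560.6 -50.3 229.1] [ 1.e+00 -5.e-04 -0.e+00  2.e-04]
coarse [317. 209.] (array([558.71069336, -49.56334305]), 50.2334098815918, 678) rel TCP [-1.9  0.8]
[560.8 -50.4 229.3] [ 1.e+00 -7.e-04  2.e-04  1.e-04]
coarse [317. 209.] (array([558.69677734, -49.42328262]), 50.14084243774414, 685) rel TCP [-2.1  1. ]
```

Request:
drive_tool --rows '[{"slide":[-0.0016,-0.001,0.04],"twist":[0,0,0]},{"slide":[0,0,0.04],"twist":[0,0,0]},{"slide":[0,0,0.04],"twist":[0,0,0]},{"slide":[0,0,0.04],"twist":[0,0,0]},{"slide":[0,0,0.03],"twist":[0,0,0]},{"slide":[0,0,0.02],"twist":[0,0,0]},{"slide":[0,0,0.014],"twist":[0,0,0]},{"slide":[0,0,0],"twist":[0,0,0]},{"slide":[0,0,0],"twist":[0,0,0]}]'

```text
time_s: 20.25
tool_pos: [559.3, -48.8, 5.8]
orientation: [1.0, -0.0, 0.0, 0.0]
force: [0.7, 0.8, -0.2]
finger_gap: 84.7
```

Request:
drive_tool --rows '[{"slide":[0,0,0],"twist":[0,0,0]},{"slide":[0,0,0],"twist":[0,0,0]},{"slide":[0,0,0],"twist":[0,0,0]},{"slide":[0,0,0],"twist":[0,0,0]},{"slide":[0,0,0],"twist":[0,0,0]},{"slide":[0,0,0],"twist":[0,0,0]},{"slide":[0,0,0],"twist":[0,0,0]},{"slide":[0,0,0],"twist":[0,0,0]}]' --claw 0.045

```text
time_s: 21.05
tool_pos: [559.5, -48.5, 6.8]
orientation: [1.0, 0.0, 0.001, 0.0]
force: [-1.1, -0.1, 6.5]
finger_gap: 51.6
```

Request:
drive_tool --rows '[{"slide":[0,0,-0.01],"twist":[0,0,0]},{"slide":[0,0,-0.03],"twist":[0,0,0]},{"slide":[0,0,-0.04],"twist":[0,0,0]},{"slide":[0,0,-0.05],"twist":[0,0,0]},{"slide":[0,0,-0.05],"twist":[0,0,0]},{"slide":[0,0,-0.02],"twist":[0,0,0]},{"slide":[0,0,0],"twist":[0,0,0]},{"slide":[0,0,0],"twist":[0,0,0]},{"slide":[0,0,0],"twist":[0,0,0]}]'

```text
time_s: 21.95
tool_pos: [557.1, -48.0, 203.8]
orientation: [1.0, -0.0, -0.002, -0.0]
force: [0.0, 0.1, -1.7]
finger_gap: 51.1
```

```bash
python3 held.py coarse 6.2
```

```text
[557.05 -47.93 203.5 ]
(248, 260, 143, 134) (array([557.96820068, -48.15324783]), 52.014705657958984, 6426) [ 0.9155825  -0.22555283]
```

Request:
drive_tool --rows '[{"slide":[0.0104,0.038,0],"twist":[0,0,0]},{"slide":[0.0104,0.038,0],"twist":[0,0,0]},{"slide":[0.0104,0.038,0],"twist":[0,0,0]},{"slide":[0.0104,0.038,0],"twist":[0,0,0]},{"slide":[0.0104,0.038,0],"twist":[0,0,0]},{"slide":[0.0104,0.038,0],"twist":[0,0,0]},{"slide":[0.0104,0.0393,0],"twist":[0,0,0]},{"slide":[0,0,0],"twist":[0,0,0]},{"slide":[0,0,0.02],"twist":[0,0,0]},{"slide":[0,0,0.008],"twist":[0,0,0]}]'

```text
time_s: 23.0
tool_pos: [629.5, -314.6, 173.6]
orientation: [1.0, -0.0, -0.002, -0.002]
force: [-0.2, 1.0, -1.5]
finger_gap: 51.7
```

Request:
drive_tool --rows '[{"slide":[0,0,0],"twist":[0,0,0]},{"slide":[0,0,0],"twist":[0,0,0]},{"slide":[0,0,0],"twist":[0,0,0]},{"slide":[0,0,0],"twist":[0,0,0]}]'

```text
time_s: 23.4
tool_pos: [631.8, -315.5, 178.2]
orientation: [1.0, 0.0, 0.001, 0.0]
force: [0.2, -0.4, -1.6]
finger_gap: 51.4
```

Request:
drive_tool --rows '[{"slide":[-0.001,0,0.004],"twist":[0,0,0]},{"slide":[0,0,0.004],"twist":[0,0,0]},{"slide":[0,0,0.002],"twist":[0,0,0]},{"slide":[0,0,0],"twist":[0,0,0]},{"slide":[0,0,0],"twist":[0,0,0]}]'

```text
time_s: 23.9
tool_pos: [630.3, -315.6, 167.1]
orientation: [1.0, -0.0, -0.0, -0.0]
force: [0.0, -0.4, -1.4]
finger_gap: 51.2
```

Request:
drive_tool --rows '[{"slide":[0,0,0.002],"twist":[0,0,0]},{"slide":[0,0,0.002],"twist":[0,0,0]},{"slide":[0,0,0.002],"twist":[0,0,0]},{"slide":[0,0,0],"twist":[0,0,0]}]'

```text
time_s: 24.3
tool_pos: [630.1, -315.4, 160.8]
orientation: [1.0, -0.0, -0.0, -0.0]
force: [0.7, -0.2, -1.1]
finger_gap: 50.7
```

Request:
drive_tool --rows '[{"slide":[0,0,0.001],"twist":[0,0,0]},{"slide":[0,0,0.001],"twist":[0,0,0]},{"slide":[0,0,0.001],"twist":[0,0,0]},{"slide":[0,0,0.001],"twist":[0,0,0]},{"slide":[0,0,0],"twist":[0,0,0]}]'

```text
time_s: 24.8
tool_pos: [630.4, -315.6, 157.8]
orientation: [1.0, -0.0, 0.0, 0.0]
force: [-0.4, 0.3, 3.1]
finger_gap: 51.3
```

Contact at the predicted 157.8. Press, release, retreat.

Request:
drive_tool --rows '[{"slide":[0,0,0.001],"twist":[0,0,0]},{"slide":[0,0,0.001],"twist":[0,0,0]},{"slide":[0,0,0],"twist":[0,0,0]}]'

```text
time_s: 25.1
tool_pos: [630.6, -315.7, 157.7]
orientation: [1.0, -0.0, 0.001, 0.0]
force: [-3.5, 2.6, 13.0]
finger_gap: 51.1
```

Request:
drive_tool --rows '[{"slide":[0,0,-0.001],"twist":[0,0,0]},{"slide":[0,0,-0.001],"twist":[0,0,0]},{"slide":[0,0,0],"twist":[0,0,0]},{"slide":[0,0,0],"twist":[0,0,0]},{"slide":[0,0,0],"twist":[0,0,0]},{"slide":[0,0,0],"twist":[0,0,0]}]' --claw 0.085

```text
time_s: 25.7
tool_pos: [630.3, -315.6, 157.0]
orientation: [1.0, -0.0, -0.0, -0.0]
force: [-1.1, 0.2, -0.2]
finger_gap: 85.1
```

Request:
drive_tool --rows '[{"slide":[0,0,-0.01],"twist":[0,0,0]},{"slide":[0,0,-0.03],"twist":[0,0,0]},{"slide":[0,0,-0.05],"twist":[0,0,0]},{"slide":[0,0,-0.05],"twist":[0,0,0]},{"slide":[0,0,-0.05],"twist":[0,0,0]},{"slide":[0,0,0],"twist":[0,0,0]},{"slide":[0,0,0],"twist":[0,0,0]},{"slide":[0,0,0],"twist":[0,0,0]}]'

```text
time_s: 26.5
tool_pos: [629.7, -315.2, 346.4]
orientation: [1.0, -0.0, -0.001, -0.001]
force: [-0.9, 0.4, -1.1]
finger_gap: 85.6
```

```bash
sed -i 's/coarse=(559,-48.5)/coarse=(631,-315)/' look.py; python3 look.py coarse 187
```

```text
[ 629.5 -315.1  345.6] [ 1.0e+00 -1.0e-04 -1.3e-03 -9.0e-04]
coarse [319. 214.] (array([ 629.8526001 , -315.84606934]), 49.9327278137207, 789) rel TCP [ 0.3 -0.7]
```

Request:
drive_tool --rows '[{"slide":[-0.0244,-0.034,0.015],"twist":[0,0,0]},{"slide":[-0.0244,-0.034,0.015],"twist":[0,0,0]},{"slide":[-0.0244,-0.034,0.015],"twist":[0,0,0]},{"slide":[-0.0244,-0.034,0.015],"twist":[0,0,0]},{"slide":[-0.0244,-0.034,0.015],"twist":[0,0,0]},{"slide":[-0.0244,-0.034,0.015],"twist":[0,0,0]},{"slide":[-0.0244,-0.034,0.015],"twist":[0,0,0]},{"slide":[0,0,0],"twist":[0,0,0]},{"slide":[0,0,0],"twist":[0,0,0]},{"slide":[0,0,0],"twist":[0,0,0]}]'

```text
time_s: 27.55
tool_pos: [460.4, -78.2, 242.3]
orientation: [1.0, -0.0, 0.0, 0.0]
force: [1.3, 0.2, 0.0]
finger_gap: 85.2
```

```bash
python3 - <<'E'
from h import *
c=vision.camera("wrist");s=status.state();print(s["tool_pos"],s["orientation"].round(4));np.save("w6.npy",c,allow_pickle=True)
n=proj(c,[459,-76,44]);print(n)
u,v=n.astype(int);im=c["pixels"][v-50:v+50,u-50:u+50];cv2.imwrite("pics/w6.png",cv2.resize(im,None,fx=5,fy=5,interpolation=cv2.INTER_NEAREST))
g=cv2.cvtColor(c["pixels"],cv2.COLOR_BGR2GRAY);m=np.zeros_like(g);m[v-50:v+50,u-50:u+50]=np.uint8(g[v-50:v+50,u-50:u+50]<45)*255
n,l,st,ce=cv2.connectedComponentsWithStats(m)
for i in range(1,n):
    if st[i,4]>40: print(st[i],ce[i],u-50,v-50)
E
```

```text
[460.71582767 -78.45542467 242.45242544] [ 1.e+00 -4.e-04  4.e-04  2.e-04]
[316.64471256 208.07239763]
```

View pics/w6.png

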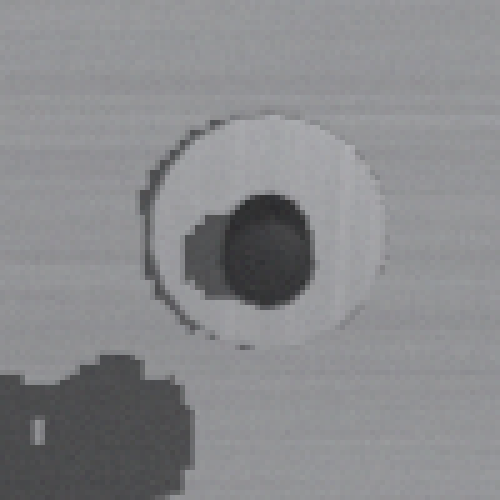

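```bash
python3 - <<'E'
from h import *
c=np.load("w6.npy",allow_pickle=True).item()
print(cast(c,(319.3,210.1),44),cast(c,(319.1,203.5),12))
E
```

```text
[457.03187875 -78.52789497  44.        ] [457.44751102 -78.32578737  12.        ]
```

Request:
drive_tool --rows '[{"slide":[-0.003,0,0.04],"twist":[0,0,0]},{"slide":[0,0,0.04],"twist":[0,0,0]},{"slide":[0,0,0.04],"twist":[0,0,0]},{"slide":[0,0,0.04],"twist":[0,0,0]},{"slide":[0,0,0.03],"twist":[0,0,0]},{"slide":[0,0,0.02],"twist":[0,0,0]},{"slide":[0,0,0.014],"twist":[0,0,0]},{"slide":[0,0,0],"twist":[0,0,0]},{"slide":[0,0,0],"twist":[0,0,0]}]'

```text
time_s: 28.5
tool_pos: [457.4, -78.3, 18.3]
orientation: [1.0, -0.001, 0.0, -0.0]
force: [0.0, 0.4, -0.4]
finger_gap: 85.3
```

Request:
drive_tool --rows '[{"slide":[0,0,0],"twist":[0,0,0]},{"slide":[0,0,0],"twist":[0,0,0]},{"slide":[0,0,0],"twist":[0,0,0]},{"slide":[0,0,0],"twist":[0,0,0]},{"slide":[0,0,0],"twist":[0,0,0]},{"slide":[0,0,0],"twist":[0,0,0]},{"slide":[0,0,0],"twist":[0,0,0]},{"slide":[0,0,0],"twist":[0,0,0]},{"slide":[0,0,0],"twist":[0,0,0]},{"slide":[0,0,0],"twist":[0,0,0]}]' --claw 0.01

```text
time_s: 29.5
tool_pos: [456.8, -77.6, 18.7]
orientation: [1.0, -0.0, 0.0, 0.0]
force: [-1.4, 0.6, 6.2]
finger_gap: 17.0
```

Request:
drive_tool --rows '[{"slide":[0,0,0],"twist":[0,0,0]},{"slide":[0,0,0],"twist":[0,0,0]}]'

```text
time_s: 29.7
tool_pos: [456.8, -77.6, 18.7]
orientation: [1.0, -0.0, 0.0, 0.0]
force: [-0.7, -0.9, 5.7]
finger_gap: 17.0
```

Request:
drive_tool --rows '[{"slide":[0,0,-0.01],"twist":[0,0,0]},{"slide":[0,0,-0.03],"twist":[0,0,0]},{"slide":[0,0,-0.045],"twist":[0,0,0]},{"slide":[0,0,-0.045],"twist":[0,0,0]},{"slide":[0,0,-0.045],"twist":[0,0,0]},{"slide":[0,0,-0.04],"twist":[0,0,0]},{"slide":[0,0,0],"twist":[0,0,0]},{"slide":[0,0,0],"twist":[0,0,0]},{"slide":[0,0,0],"twist":[0,0,0]}]'

```text
time_s: 30.6
tool_pos: [455.4, -77.2, 232.3]
orientation: [1.0, -0.0, -0.001, -0.0]
force: [-0.1, -0.4, -0.9]
finger_gap: 16.5
```

```bash
python3 - <<'E'
from h import *
c=vision.camera("wrist");s=status.state();t=s["tool_pos"];print(t,s["finger_gap"])
for z in (12,33): print(z,proj(c,[t[0],t[1],t[2]-18.7+z]))
cv2.imwrite("pics/w7.png",c["pixels"][220:460,160:480]);np.save("w7.npy",c,allow_pickle=True)
E
```

```text
[455.18072548 -77.11395007 231.87651256] 16.78977281421992
12 [318.52289346 289.48782189]
33 [318.35854103 311.81844754]
```

View pics/w7.png

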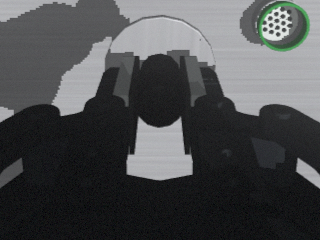

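```bash
python3 - <<'E'
from h import *
c=np.load("w7.npy",allow_pickle=True).item()
z=231.9-18.7+12
print(cast(c,(320,235),z)[0]-25-455.2, cast(c,(320,235),z)[:2], [cast(c,(u,280),z)[1] for u in (265,376)])
E
```

```text
0.17157977374762368 [480.37157977 -77.76527   ] [np.float64(-53.47322299890635), np.float64(-102.49828158208634)]
```

Request:
drive_tool --rows '[{"slide":[0.025,0.034,0],"twist":[0,0,0]},{"slide":[0.025,0.034,0],"twist":[0,0,0]},{"slide":[0.025,0.034,0],"twist":[0,0,0]},{"slide":[0.025,0.034,0],"twist":[0,0,0]},{"slide":[0.025,0.034,0],"twist":[0,0,0]},{"slide":[0.025,0.034,0],"twist":[0,0,0]},{"slide":[0.025,0.0344,0],"twist":[0,0,0]},{"slide":[0,0,0],"twist":[0,0,0]},{"slide":[0,0,0.02],"twist":[0,0,0]},{"slide":[0,0,0],"twist":[0,0,0]}]'

```text
time_s: 31.65
tool_pos: [628.9, -314.4, 208.2]
orientation: [1.0, -0.0, -0.004, -0.003]
force: [-0.2, 1.4, -1.5]
finger_gap: 16.7
```

Request:
drive_tool --rows '[{"slide":[0,0,0],"twist":[0,0,0]},{"slide":[0,0,0],"twist":[0,0,0]},{"slide":[0,0,0],"twist":[0,0,0]}]'

```text
time_s: 31.95
tool_pos: [631.8, -315.8, 214.1]
orientation: [1.0, 0.0, 0.0, 0.0]
force: [-0.2, -0.1, -0.2]
finger_gap: 16.7
```

Request:
drive_tool --rows '[{"slide":[-0.0008,0,0.003],"twist":[0,0,0]},{"slide":[0,0,0.002],"twist":[0,0,0]},{"slide":[0,0,0],"twist":[0,0,0]},{"slide":[0,0,0],"twist":[0,0,0]}]'

```text
time_s: 32.35
tool_pos: [630.7, -315.9, 208.2]
orientation: [1.0, -0.0, -0.0, -0.0]
force: [0.1, 0.4, -0.8]
finger_gap: 17.0
```

Request:
drive_tool --rows '[{"slide":[0,0,0.002],"twist":[0,0,0]},{"slide":[0,0,0.002],"twist":[0,0,0]},{"slide":[0,0,0.002],"twist":[0,0,0]},{"slide":[0,0,0],"twist":[0,0,0]}]'

```text
time_s: 32.75
tool_pos: [630.5, -315.8, 201.7]
orientation: [1.0, -0.0, -0.0, -0.0]
force: [-0.1, 0.4, -0.3]
finger_gap: 17.0
```

Request:
drive_tool --rows '[{"slide":[0,0,0.001],"twist":[0,0,0]},{"slide":[0,0,0.001],"twist":[0,0,0]},{"slide":[0,0,0.001],"twist":[0,0,0]},{"slide":[0,0,0.001],"twist":[0,0,0]},{"slide":[0,0,0],"twist":[0,0,0]}]'

```text
time_s: 33.25
tool_pos: [630.6, -316.0, 198.1]
orientation: [1.0, -0.0, -0.0, -0.0]
force: [1.1, 0.6, -0.1]
finger_gap: 17.0
```

Request:
drive_tool --rows '[{"slide":[0,0,0.001],"twist":[0,0,0]},{"slide":[0,0,0.001],"twist":[0,0,0]},{"slide":[0,0,0.001],"twist":[0,0,0]},{"slide":[0,0,0],"twist":[0,0,0]}]'

```text
time_s: 33.65
tool_pos: [631.2, -316.2, 197.6]
orientation: [1.0, -0.0, 0.001, 0.0]
force: [-1.7, 1.8, 10.2]
finger_gap: 17.1
```

Contact at the expected 197.7. Press a little, release, retreat straight up, then view from both fixed cameras.

Request:
drive_tool --rows '[{"slide":[0,0,0.001],"twist":[0,0,0]},{"slide":[0,0,0],"twist":[0,0,0]},{"slide":[0,0,-0.002],"twist":[0,0,0]},{"slide":[0,0,0],"twist":[0,0,0]}]'

```text
time_s: 34.05
tool_pos: [631.3, -316.3, 197.6]
orientation: [1.0, -0.0, 0.001, 0.0]
force: [-2.5, 1.0, 7.7]
finger_gap: 16.9
```

Request:
drive_tool --rows '[{"slide":[0,0,0],"twist":[0,0,0]},{"slide":[0,0,0],"twist":[0,0,0]},{"slide":[0,0,0],"twist":[0,0,0]},{"slide":[0,0,0],"twist":[0,0,0]},{"slide":[0,0,0],"twist":[0,0,0]}]' --claw 0.06

```text
time_s: 34.55
tool_pos: [630.6, -315.9, 195.9]
orientation: [1.0, -0.0, -0.0, -0.0]
force: [-0.3, -0.7, 1.0]
finger_gap: 60.0
```

Request:
drive_tool --rows '[{"slide":[0,0,-0.01],"twist":[0,0,0]},{"slide":[0,0,-0.03],"twist":[0,0,0]},{"slide":[0,0,-0.04],"twist":[0,0,0]},{"slide":[0,0,-0.04],"twist":[0,0,0]},{"slide":[-0.04,0,0],"twist":[0,0,0]},{"slide":[-0.04,0,0],"twist":[0,0,0]},{"slide":[-0.04,0,0],"twist":[0,0,0]},{"slide":[-0.04,0,0],"twist":[0,0,0]},{"slide":[-0.04,0,0],"twist":[0,0,0]},{"slide":[0,0,0],"twist":[0,0,0]}]'

```text
time_s: 35.55
tool_pos: [426.4, -315.2, 317.2]
orientation: [1.0, -0.001, -0.001, -0.0]
force: [1.0, 0.6, -0.4]
finger_gap: 59.8
```

```bash
python3 - <<'E'
from h import *
a=vision.camera("scene");b=vision.camera("top");w=vision.camera("wrist")
f=lambda im,x,y,k:cv2.resize(im[y-k:y+k,x-k:x+k],(300,300),interpolation=cv2.INTER_NEAREST)
n=lambda c,p:np.clip(proj(c,p).astype(int),70,[570,410])
u=n(a,[631,-315,150]);v=n(b,[631,-315,170])
cv2.imwrite("pics/fin.png",np.vstack([np.hstack([f(a["pixels"],*u,60),f(b["pixels"],*v,50)]),np.hstack([cv2.resize(a["pixels"],(300,225)),cv2.resize(w["pixels"],(300,225))])]))
for nm,c in(("scene",a),("top",b)):
    for z in (219,187):print(nm,z,proj(c,[631,-315.5,z]))
E
```

```text
scene 219 [156.36580386 279.63316865]
scene 187 [161.02286367 289.20407819]
top 219 [517.29819144 181.94612253]
top 187 [509.08749904 185.91308993]
```

View pics/fin.png

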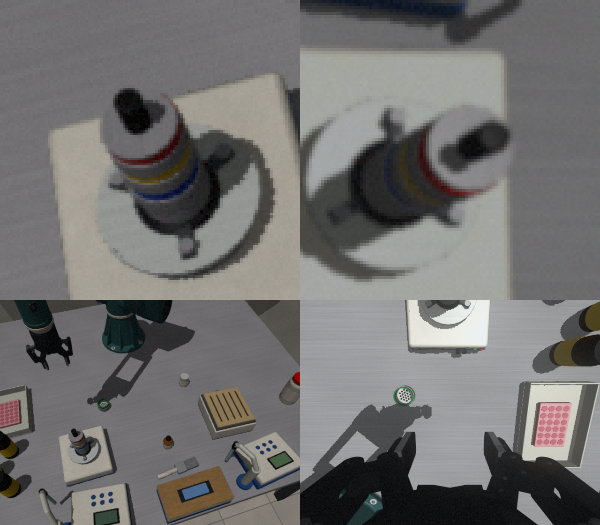

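```bash
python3 -c "
from rig import arm
print(arm.close_job())"
```

```text
the job is handed in; nothing more can be done
None
```

I built the stack on the receiver pan in the order asked: blue fine sieve, yellow medium, red coarse, then the lid. I handed the job in at about 36 s on the robot's clock, with the arm well clear.

- **Seating:** each piece met contact within about 0.1 mm of its predicted seated height. I then pressed each one to about 10–19 N and released it.
- **Sieve positions:** the wrist camera showed each sieve on the stack axis after release, within about 1 mm. The medium sieve's reading differed by about 1 mm in x from where the arm had released it. That is within the play plus camera error, so I left it.
- **Final pictures:** both fixed cameras showed the order blue, yellow, red, lid, and the stack looked level. The green sieve, jar and amber bottle were still standing where they had been; I checked these by eye and did not measure them again.
- **Disagreement:** my first rough estimates of the pan from the two fixed cameras were about 10 mm apart in x (626 and 636). I used the wrist camera's value of about 631, and the clean fits confirmed it.

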